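# Find the loose board of the joiner's chest and push it open

## Task

One of the four identical boards on top of the wooden chest is loose and rocks when its near end, the end towards the robot, is pressed; the others are blocked from below. Press the near ends with the fingertips to find the loose board, without forcing any that stay firm, then push its near end down as far as it goes and leave it tipped open. Do not grip or lift anything, and leave the mallet, tape measure, glue bottle and try square where they are.

Things in the scene. Friction and masses are not known exactly. Their poses are not given: they have to be found in the camera images.
- chest: Fixed low wooden chest, 161 (its x) x 366 (its y) x 85 mm high, rim 15 mm thick, topped by four identical pale boards in a row along its y, flush with the rim, 84 mm apart (4 mm gaps). Origin: centre of its underside. Its -x side faces the robot; turned up to 0.25 rad. Three boards are blocked by packers hidden below, one is free; which one differs every time and cannot be seen.
- board_1 (a joint): Tilt of the leftmost (chest +y end) board, rad: 0 shut, flush; grows as the near end sinks and the far end rises; 0.6 = stop, fully open. Board 125 (chest x) x 80 x 14 mm; pivot line under its two screws, 80 mm from the near end, 7 mm below its top. If free it tips under 3 to 4 N at the near end and stays where left; if blocked it gives under 0.05 rad. The far end does not go down.
- board_1_end (a point): Point to press on the leftmost (chest +y end) board: on its top face, mid-width, 60 mm from the pivot line towards the near end (20 mm from the near edge). Moves with the board: 85 mm above the bench when shut, about 35 mm lower when fully open. The chest is 61 mm deep under the boards.
- board_2 (a joint): Tilt of the second from the left board, rad: 0 shut, flush; grows as the near end sinks and the far end rises; 0.6 = stop, fully open. Board 125 (chest x) x 80 x 14 mm; pivot line under its two screws, 80 mm from the near end, 7 mm below its top. If free it tips under 3 to 4 N at the near end and stays where left; if blocked it gives under 0.05 rad. The far end does not go down.
- board_2_end (a point): Point to press on the second from the left board: on its top face, mid-width, 60 mm from the pivot line towards the near end (20 mm from the near edge). Moves with the board: 85 mm above the bench when shut, about 35 mm lower when fully open. The chest is 61 mm deep under the boards.
- board_3 (a joint): Tilt of the third from the left board, rad: 0 shut, flush; grows as the near end sinks and the far end rises; 0.6 = stop, fully open. Board 125 (chest x) x 80 x 14 mm; pivot line under its two screws, 80 mm from the near end, 7 mm below its top. If free it tips under 3 to 4 N at the near end and stays where left; if blocked it gives under 0.05 rad. The far end does not go down.
- board_3_end (a point): Point to press on the third from the left board: on its top face, mid-width, 60 mm from the pivot line towards the near end (20 mm from the near edge). Moves with the board: 85 mm above the bench when shut, about 35 mm lower when fully open. The chest is 61 mm deep under the boards.
- board_4 (a joint): Tilt of the rightmost (chest -y end) board, rad: 0 shut, flush; grows as the near end sinks and the far end rises; 0.6 = stop, fully open. Board 125 (chest x) x 80 x 14 mm; pivot line under its two screws, 80 mm from the near end, 7 mm below its top. If free it tips under 3 to 4 N at the near end and stays where left; if blocked it gives under 0.05 rad. The far end does not go down.
- board_4_end (a point): Point to press on the rightmost (chest -y end) board: on its top face, mid-width, 60 mm from the pivot line towards the near end (20 mm from the near edge). Moves with the board: 85 mm above the bench when shut, about 35 mm lower when fully open. The chest is 61 mm deep under the boards.
- mallet: Loose wooden mallet lying on the bench beyond the chest: head a 64 mm thick, 120 mm long cylinder, handle 240 mm long. Origin: on the bench under the head's centre; x runs along the handle. Leave alone.
- tape_measure: Loose tape measure beyond the chest, 70 x 38 x 64 mm high. Origin: centre of its underside. Leave alone.
- glue_bottle: Loose white bottle standing left of the chest, 56 mm across, 130 mm high. Origin: centre of its underside. Leave alone.
- try_square: Loose try square lying right of the chest: wooden stock 120 x 20 x 22 mm along its x, thin steel blade 170 mm long along its +y, 12 mm above the bench. Origin: centre of the stock's underside. Leave alone.

How it is judged:
By the outcome, as a careful person would: the job done as asked, in the order asked, and still so for the second after the job is handed in, with the robot touching nothing.
It also fails if it takes over 45 s, if anything falls off the work surface, if the arm or the gripper's body presses on something with over 40 N, if the wrist force passes 120 N, or if a joint passes its speed limit or range.

## Robot

A 7-joint arm with a two-finger parallel gripper is mounted at the origin on the work surface. World frame = base frame: x ahead of the robot, y to its left, z up, the work surface at z = 0. Lengths are in m, angles in rad, forces in N, time in s.
With the tool pointing down it reaches from about 0.4 to 0.85 m from the base axis. Payload 4.5 kg.
Tool frame: the origin (TCP) lies midway between the tips of the shut fingers; the grasp point (between the pads) lies 19 mm behind it (robot.grasp_offset is the distance from the TCP to the grasp point, in m); z points along the fingers, y is the line along which they close (so a half turn about z gives the same grasp; the last joint's range is limited). The gripper opens to 85 mm and grips with 20 to 120 N. Pads are 22 mm wide; open, the fingers measure 114 mm over their backs; the gripper's body (76 mm by 85 mm) begins 54 mm behind the grasp point. The pads swing forward as they close: fully open they stand 13 mm farther back than shut.
Start: joints at [1.277, 0.689, -0.195, 1.565, 0.157, 0.902, -0.215], TCP at [0.201, -0.592, 0.231] pointing down, gripper open.
Joint ranges: [-3.01, 3.01], [-0.46, 2.08], [-1.47, 1.51], [0.13, 2.56], [-1, 4.14], [0.04, 2.09], [-2.66, 2.66]. Speed limits (rad/s): [2.57, 2.57, 3.14, 3.14, 3.14, 3.14, 3.14].

## Interface

Orientations are given as a unit quaternion [x, y, z, w].
In Python, from cell import robot gives the robot as it stands.
- The arm moves only by the tool play_rows, never from a script. Its argument "deltas" is a list of rows, each an object with "offset": the shift along the tool's x, y, z in mm, a list of three; "dr": the turn, a rotation vector about the tool's x, y, z in rad, a list of three. In form: [{"offset": [dx, dy, dz], "dr": [ax, ay, az]}, ...]. A call has 1 to 5 rows; each row is the pose to reach, as a shift and turn from the pose commanded when the call began, along the tool's axes at that moment; what a row does not reach only later rows make up. A row lasts 1/8 s, in which the tool goes at most 62.5 mm and 10.7 degrees, less where a joint would pass 70% of its speed; a pose out of reach is approached as far as the arm can. A call with a gripper value outside its range is refused whole. "gripper" is the finger opening in mm, from 0 to 85.4, set as the call begins (left out, the last holds). The fingers move at their own pace and stop on an object; "newtons" is the grip in N (left out, the last holds). Time passes only in rows, so rows that repeat a pose let the fingers close. It gives the time, the measured TCP pose, the force, the opening and the grip force at its end, in the units of the state.
- robot.read_state(): the state, without advancing time (a new reading comes with each control period).
- robot.get_image(name): name is "side" or "top"; returns the picture (420x560x3 uint8, blue, green, red); there is no depth.
- robot.calibration(name): a dict with "camera_matrix" (3x3 intrinsics, pixels), "camera_from_world" (4x4, takes a point from world to camera coordinates). Camera axes: x right, y down, z forward; pixel columns grow to the right and rows downward; lengths in m; the calibration is good to about 2 mm. A picture is of the moment at which its call begins. calibration takes no time and is no camera call.
- robot.hand_in(): hands the job in; it is judged then, once.
The state is a dict: "time_s": time; "joint_positions": joint angles; "qd": joint speeds; "joint_torque": joint torques, N m; "tool_pos": TCP position; "orientation": TCP orientation; "force": force on the tool from outside, world axes, zero at the start; "ft_torque": the same for the moment, N m; "gripper_width": opening from 0.0 (shut) to 1.0 (fully open); "grip_force": force on a finger pad.
Only numpy, scipy, OpenCV 4.12 (cv2) and the standard library are available. Lean on these libraries where they do the work, as an engineer would, in place of code of your own. Each camera call takes 0.05 s, during which the arm holds its last target. There are 200 camera calls.

## Working session

There is one attempt and no reset: what is moved stays moved. The work goes in short steps, Python scripts to look and compute and a tool call to move; the robot and the scene stay as the last step left them, time stands still between calls to the robot, and variables do not carry over. Pictures are saved under pics/ and viewed, at most 10 in all, crops included, and the job is handed in when it is done.

Besides the shell and the picture viewer there is one more tool, called after "Emit:" as name([rows], argument=value, ...), one row to a line, values as JSON. play_rows: Moves the arm, as the interface text tells. Its arguments: {"type":"object","properties":{"deltas":{"type":"array","items":{"type":"object","properties":{"offset":{"type":"array","items":{"type":"number"}},"dr":{"type":"array","items":{"type":"number"}}}}},"gripper":{"type":"number"},"newtons":{"type":"number"}},"required":["deltas"]}

```bash
mkdir -p pics
python3 - <<'E'
from cell import robot
import cv2
for n in("top","side"):
    cv2.imwrite(f"pics/{n}0.png",robot.get_image(n))
    c=robot.calibration(n);print(n,c)
print(robot.read_state())
E
```

```text
top {'camera_matrix': array([[414.95641798,   0.        , 282.00516016],
       [  0.        , 414.95641798, 208.23388457],
       [  0.        ,   0.        ,   1.        ]]), 'camera_from_world': array([[-0.02242213, -0.99945325, -0.024299  ,  0.06348479],
       [-0.99453007,  0.02477863, -0.10146901,  0.65183839],
       [ 0.10201563,  0.02189094, -0.9945419 ,  0.98197095],
       [ 0.        ,  0.        ,  0.        ,  1.        ]])}
side {'camera_matrix': array([[388.14996165,   0.        , 273.39384833],
       [  0.        , 388.14996165, 215.26776098],
       [  0.        ,   0.        ,   1.        ]]), 'camera_from_world': array([[-0.65183002, -0.75823751,  0.01391037,  0.47630366],
       [-0.40453963,  0.33213655, -0.8520757 ,  0.33280542],
       [ 0.64145562, -0.56103581, -0.5232337 ,  0.4259748 ],
       [ 0.        ,  0.        ,  0.        ,  1.        ]])}
{'time_s': 0.1, 'joint_positions': array([ 1.27679297,  0.68995529, -0.19453808,  1.56624769,  0.15727198,
        0.90247049, -0.21511268]), 'qd': array([-0.00083645, -0.00166772, -0.00094569, -0.00248327, -0.00142808,
       -0.00099792,  0.00133211]), 'joint_torque': array([-2.51018857e-03, -5.40602767e+01, -1.27095703e+00, -1.58986062e+01,
        9.49935667e-03,  4.40723525e-03,  2.36023391e-05]), 'tool_pos': array([ 0.20101505, -0.59117434,  0.23052821]), 'orientation': array([ 9.86592824e-01,  1.63198907e-01, -1.77846235e-04, -8.27267823e-04]), 'force': array([ 0.81679674,  0.62736801, -0.69663655]), 'ft_torque': array([ 0.03105435, -0.03124823,  0.02179921]), 'grip_force': 0.0, 'gripper_width': 1.0010074310268549}
```

View pics/top0.png

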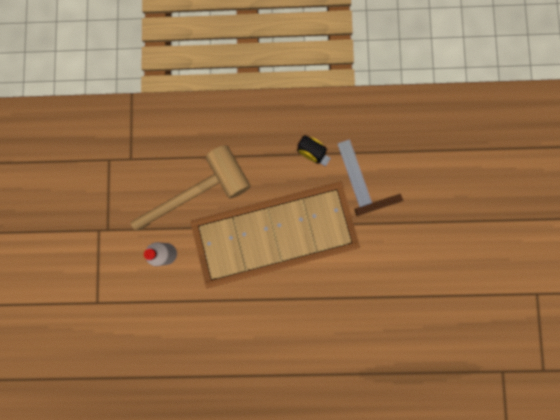

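View pics/side0.png

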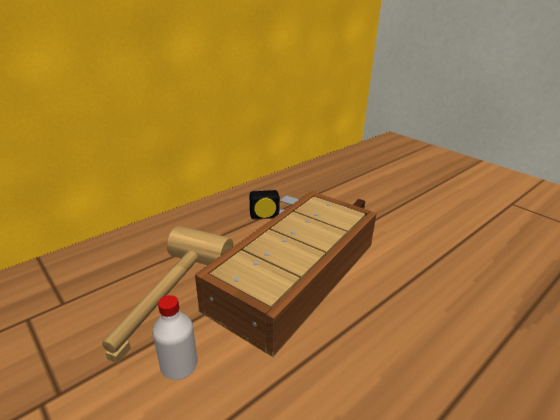

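The top view shows the pale boards with corners at about (199,226), (339,191), (351,242) and (211,278). The bottle is at (158,254) and the square is right of the chest. The side view shows all four boards flush. I'll measure the board field's corners in both views.

```bash
cat > h.py <<'E'
import numpy as np,cv2
from cell import robot
def cam(n):
    c=robot.calibration(n);return c["camera_matrix"],c["camera_from_world"]
def plane(n,uv,z):
    K,T=cam(n);R=T[:3,:3];o=-R.T@T[:3,3];d=R.T@np.linalg.solve(K,[*uv,1]);return o+d*(z-o[2])/d[2]
def tri(a,b):
    P=[K@T[:3] for K,T in(cam("top"),cam("side"))]
    X=cv2.triangulatePoints(P[0],P[1],np.float64(a).T,np.float64(b).T);return (X[:3]/X[3]).T
def quad(im,seed):
    hsv=cv2.cvtColor(im,cv2.COLOR_BGR2HSV);s=hsv[seed[1]-4:seed[1]+5,seed[0]-4:seed[0]+5].reshape(-1,3)
    m=np.median(s,0);k=cv2.inRange(hsv,np.clip(m-[6,60,50],0,255),m+[8,50,80])
    k=cv2.morphologyEx(k,cv2.MORPH_CLOSE,np.ones((7,7)));k=cv2.morphologyEx(k,cv2.MORPH_OPEN,np.ones((5,5)))
    cs,_=cv2.findContours(k,cv2.RETR_EXTERNAL,cv2.CHAIN_APPROX_NONE)
    c=max(cs,key=lambda c:cv2.pointPolygonTest(c,(float(seed[0]),float(seed[1])),True))
    h=cv2.convexHull(c);e=2
    while len(q:=cv2.approxPolyDP(h,e,True))>4:e+=.5
    return m,cv2.contourArea(h),q[:,0].astype(float)
E
python3 - <<'E'
from h import *
t,s=cv2.imread("pics/top0.png"),cv2.imread("pics/side0.png")
for n,i,sd in(("t",t,(290,240)),("s",s,(275,255))):
    print(n,*quad(i,sd))
E
```

```text
t [ 17. 122. 175.] 219118.0 [[559.  79.]
 [559. 419.]
 [  0. 419.]
 [142.   0.]]
s [ 18. 132. 194.] 129882.5 [[559. 183.]
 [559. 419.]
 [  0. 419.]
 [  0. 270.]]
```

```bash
sed -i 's/^    m=np.median.*/    m=np.median(s,0);k=cv2.inRange(hsv,np.clip(m-[4,50,35],0,255),m+[8,22,80])/; s/ones((7,7))/ones((5,5))/' h.py
python3 - <<'E'
from h import *
t,s=cv2.imread("pics/top0.png"),cv2.imread("pics/side0.png")
ht,hs=[cv2.cvtColor(x,cv2.COLOR_BGR2HSV) for x in(t,s)]
print("rim/bench top",ht[282,230],ht[195,280],ht[320,250],ht[290,300],"side",hs[312,240],hs[380,300],hs[270,340])
Q=[]
for n,i,sd in(("t",t,(290,240)),("s",s,(275,255))):
    m,a,q=quad(i,sd);print(n,m,a,q.tolist());Q.append(q)
E
```

```text
rim/bench top [ 14 154 144] [ 14 153 148] [ 14 148 158] [ 14 151 157] side [ 12 182  66] [ 14 158 168] [ 13 175  83]
t [ 17. 122. 175.] 7697.5 [[336.0, 192.0], [348.0, 242.0], [211.0, 276.0], [201.0, 226.0]]
s [ 18. 132. 194.] 7205.5 [[361.0, 213.0], [272.0, 304.0], [214.0, 275.0], [311.0, 198.0]]
```

Run:
```python
from h import *
t=[(336,192),(348,242),(211,276),(201,226)];s=[(311,198),(361,213),(272,304),(214,275)]
X=tri(t,s);print("tri FR NR NL FL\n",X.round(4))
P=np.array([plane("top",u,.085) for u in t]);S=np.array([plane("side",u,.085) for u in s])
print(P.round(4),"\n",S.round(4))
print("sizes",[np.linalg.norm(P[i]-P[(i+1)%4]).round(4) for i in range(4)])
c=P.mean(0);y=(P[3]-P[0])+(P[2]-P[1]);y/=np.linalg.norm(y);x=np.array([y[1],-y[0],0])
print("centre",c,"yaw",np.arctan2(x[1],x[0]))
for i,k in enumerate((1.5,.5,-.5,-1.5)): print("end",i+1,(c+y*k*.084-x*.0425).round(4))
from scipy.spatial.transform import Rotation as R
r=R.from_quat(robot.read_state()["orientation"]);print(r.as_matrix().round(3))
# glue bottle
print("bottle cap",tri([(151,254)],[(169,305)]))
```

```text
tri FR NR NL FL
 [[ 0.6866 -0.0776  0.0791]
 [ 0.5682 -0.1012  0.0866]
 [ 0.4937  0.2119  0.0837]
 [ 0.6107  0.2369  0.0769]]
[[ 0.6827 -0.0795  0.085 ]
 [ 0.5662 -0.1029  0.085 ]
 [ 0.4956  0.2134  0.085 ]
 [ 0.6111  0.2362  0.085 ]] 
 [[ 0.683  -0.0669  0.085 ]
 [ 0.5719 -0.1016  0.085 ]
 [ 0.4904  0.2109  0.085 ]
 [ 0.6009  0.2407  0.085 ]]
sizes [np.float64(0.1188), np.float64(0.3241), np.float64(0.1177), np.float64(0.3238)]
centre [0.58892253 0.06680541 0.085     ] yaw 0.2213307542060913
end 1 [0.5198 0.1804 0.085 ]
end 2 [0.5382 0.0985 0.085 ]
end 3 [0.5567 0.0165 0.085 ]
end 4 [ 0.5751 -0.0655  0.085 ]
[[ 0.947  0.322 -0.001]
 [ 0.322 -0.947  0.002]
 [-0.    -0.002 -1.   ]]
bottle cap [[0.54973137 0.34176108 0.12031889]]
```

Emit:
play_rows([
  {"offset":[47,-34,0],"dr":[0,0,0.05]},
  {"offset":[94,-68,0],"dr":[0,0,0.107]},
  {"offset":[141,-102,0],"dr":[0,0,0.107]},
  {"offset":[188,-136,0],"dr":[0,0,0.107]},
  {"offset":[235,-170,0],"dr":[0,0,0.107]},
], gripper=0)

```text
time_s: 0.72
tool_pos: [0.3698, -0.3534, 0.2311]
orientation: [0.994, 0.11, -0.0, -0.0]
force: [1.0, -0.7, -0.2]
gripper_width: 0.002
grip_force: 0.0
```

```bash
cat > to.py <<'E'
import sys
from h import *
from scipy.spatial.transform import Rotation as R
E=[(.5198,.1804),(.5382,.0985),(.5567,.0165),(.5751,-.0655)]
s=robot.read_state();r=R.from_quat(s["orientation"]);m=r.as_matrix()
print("t",s["time_s"],"p",s["tool_pos"].round(4),"f",s["force"].round(2),"w",round(s["gripper_width"],3),"yaw",np.arctan2(m[1,0],m[0,0]).round(3),"tilt",m[:2,2].round(4))
for i,e in enumerate(E): print(i+1,(r.inv().apply([*e,.095]-s["tool_pos"])*1000).round(1))
E
python3 to.py
```

```text
t 0.725 p [ 0.3698 -0.3534  0.2311] f [ 1.01 -0.75 -0.25] w 0.002 yaw 0.221 tilt [-0.0001  0.0002]
1 [ 263.2 -488.   136.2]
2 [ 263.3 -404.   136.2]
3 [ 263.4 -320.   136.2]
4 [ 263.4 -235.9  136.2]
```

Emit:
play_rows([
  {"offset":[42,-38,0]},
  {"offset":[84,-76,0]},
  {"offset":[126,-114,0]},
  {"offset":[168,-152,0]},
  {"offset":[210,-190,0]},
])

```text
invalid input
```

Emit:
play_rows([
  {"offset":[30,-28,30]},
  {"offset":[40,-38,80]},
  {"offset":[40,-38,115]},
  {"offset":[40,-38,115]},
  {"offset":[40,-38,115]},
])

```text
invalid input
```

```bash
python3 to.py; python3 -c "
from h import *
s=np.hstack([robot.get_image('top')[120:340,150:430],robot.get_image('side')[150:370,180:460]]);cv2.imwrite('pics/a1.png',s)"
```

```text
t 0.725 p [ 0.3698 -0.3534  0.2311] f [ 1.01 -0.75 -0.25] w 0.002 yaw 0.221 tilt [-0.0001  0.0002]
1 [ 263.2 -488.   136.2]
2 [ 263.3 -404.   136.2]
3 [ 263.4 -320.   136.2]
4 [ 263.4 -235.9  136.2]
```

View pics/a1.png

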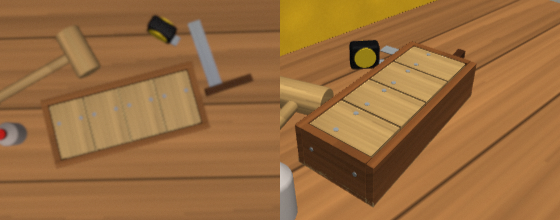

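The calls were refused because "dr" is required, so the arm hasn't moved. The picture just shows the scene undisturbed.

Emit:
play_rows([
  {"offset":[42,-38,0],"dr":[0,0,0]},
  {"offset":[84,-76,0],"dr":[0,0,0]},
  {"offset":[126,-114,0],"dr":[0,0,0]},
  {"offset":[168,-152,0],"dr":[0,0,0]},
  {"offset":[210,-190,0],"dr":[0,0,0]},
])

```text
time_s: 1.45
tool_pos: [0.533, -0.1228, 0.2311]
orientation: [0.994, 0.11, -0.0, 0.0]
force: [0.6, -0.6, 0.0]
gripper_width: -0.005
grip_force: 0.0
```

```bash
python3 to.py
```

```text
t 1.45 p [ 0.533  -0.1228  0.2311] f [ 0.63 -0.59  0.03] w -0.005 yaw 0.22 tilt [-0.0005 -0.0005]
1 [  53.5 -298.8  136. ]
2 [  53.5 -214.8  136. ]
3 [  53.7 -130.8  136. ]
4 [ 53.7 -46.7 136. ]
```

Emit:
play_rows([
  {"offset":[30,-26,30],"dr":[0,0,0]},
  {"offset":[53,-46,70],"dr":[0,0,0]},
  {"offset":[53,-46,110],"dr":[0,0,0]},
  {"offset":[53,-46,110],"dr":[0,0,0]},
  {"offset":[53,-46,110],"dr":[0,0,0]},
])

```text
time_s: 2.08
tool_pos: [0.5744, -0.0683, 0.1223]
orientation: [0.994, 0.11, 0.001, 0.0]
force: [0.9, -0.8, 1.4]
gripper_width: 0.002
grip_force: 0.0
```

```bash
python3 to.py; python3 -c "
from h import *
s=np.hstack([robot.get_image('top')[120:340,150:430],robot.get_image('side')[150:370,180:460]]);cv2.imwrite('pics/a2.png',cv2.resize(s,None,fx=1.4,fy=1.4))"
```

```text
t 2.075 p [ 0.5744 -0.0683  0.1223] f [ 0.89 -0.84  1.36] w 0.002 yaw 0.22 tilt [ 0.0012 -0.0007]
1 [   0.8 -254.6   27.1]
2 [   0.9 -170.7   27.2]
3 [  1.1 -86.6  27.2]
4 [ 1.2 -2.6 27.3]
```

View pics/a2.png

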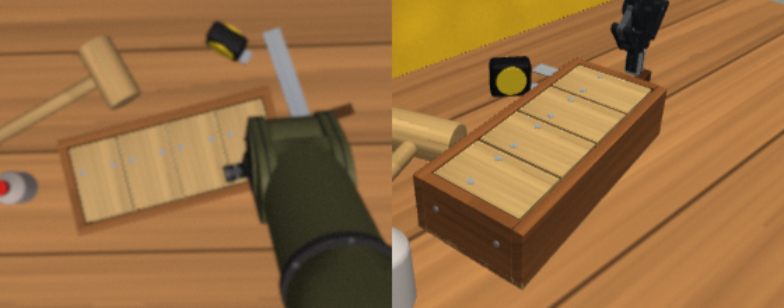

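The shut fingertips show above the rightmost board, near end, at about side pixel (355,201). I'll come down to just above the board, then press in small steps.

Emit:
play_rows([
  {"offset":[1,-2,20],"dr":[0,0,0]},
  {"offset":[1,-2,33],"dr":[0,0,0]},
  {"offset":[1,-2,33],"dr":[0,0,0]},
  {"offset":[1,-2,33],"dr":[0,0,0]},
])

```text
time_s: 2.68
tool_pos: [0.5749, -0.0654, 0.089]
orientation: [0.994, 0.11, 0.001, 0.0]
force: [0.1, 0.2, -0.1]
gripper_width: -0.002
grip_force: 0.0
```

Emit:
play_rows([
  {"offset":[0,0,1.5],"dr":[0,0,0]},
  {"offset":[0,0,3],"dr":[0,0,0]},
  {"offset":[0,0,4],"dr":[0,0,0]},
])

```text
time_s: 3.05
tool_pos: [0.5746, -0.0651, 0.0847]
orientation: [0.994, 0.11, 0.0, 0.0]
force: [-2.7, 0.6, 10.7]
gripper_width: -0.001
grip_force: 5.5
```

```bash
python3 to.py
```

```text
t 3.05 p [ 0.5746 -0.0651  0.0847] f [-2.69  0.61 10.65] w -0.001 yaw 0.221 tilt [ 0.0003 -0.0002]
1 [   0.3 -251.6  -10.4]
2 [   0.3 -167.6  -10.4]
3 [  0.4 -83.6 -10.4]
4 [  0.4   0.5 -10.3]
```

Emit:
play_rows([
  {"offset":[0,0,0],"dr":[0,0,0]},
  {"offset":[0,0,0.5],"dr":[0,0,0]},
])

```text
time_s: 3.3
tool_pos: [0.5746, -0.0652, 0.0846]
orientation: [0.994, 0.11, 0.0, 0.0]
force: [-2.9, -0.3, 13.2]
gripper_width: 0.005
grip_force: 6.0
```

Board 4 is firm: 13 N with no give. I'll lift and go to board 3.

Emit:
play_rows([
  {"offset":[0,0,-16],"dr":[0,0,0]},
  {"offset":[0,-42,-16],"dr":[0,0,0]},
  {"offset":[0,-83.5,-16],"dr":[0,0,0]},
  {"offset":[0,-83.5,-8],"dr":[0,0,0]},
  {"offset":[0,-83.5,-5],"dr":[0,0,0]},
])

```text
time_s: 3.92
tool_pos: [0.5562, 0.0157, 0.0888]
orientation: [0.994, 0.11, -0.0, 0.0]
force: [0.3, -0.9, 0.4]
gripper_width: 0.002
grip_force: 0.0
```

Emit:
play_rows([
  {"offset":[0,0,1],"dr":[0,0,0]},
  {"offset":[0,0,2.5],"dr":[0,0,0]},
  {"offset":[0,0,4],"dr":[0,0,0]},
  {"offset":[0,0,4],"dr":[0,0,0]},
])

```text
time_s: 4.42
tool_pos: [0.5563, 0.016, 0.0848]
orientation: [0.994, 0.11, 0.0, 0.0]
force: [0.1, 0.6, -0.8]
gripper_width: 0.001
grip_force: 0.0
```

```bash
python3 to.py
```

```text
t 4.425 p [0.5563 0.016  0.0848] f [ 0.1   0.59 -0.8 ] w 0.001 yaw 0.22 tilt [ 0.0001 -0.0003]
1 [   0.3 -168.4  -10.3]
2 [  0.4 -84.5 -10.2]
3 [  0.5  -0.4 -10.2]
4 [  0.6  83.6 -10.2]
```

Emit:
play_rows([
  {"offset":[0,0,0.6],"dr":[0,0,0]},
  {"offset":[0,0,1.0],"dr":[0,0,0]},
])

```text
time_s: 4.68
tool_pos: [0.5563, 0.0161, 0.0846]
orientation: [0.994, 0.11, 0.0, 0.0]
force: [-1.8, -0.6, 11.3]
gripper_width: -0.003
grip_force: 5.5
```

Board 3 is firm (11 N, no give). Next is board 2.

Emit:
play_rows([
  {"offset":[0,0,-16],"dr":[0,0,0]},
  {"offset":[0,-42,-16],"dr":[0,0,0]},
  {"offset":[0,-84,-16],"dr":[0,0,0]},
  {"offset":[0,-84,-8],"dr":[0,0,0]},
  {"offset":[0,-84,-4],"dr":[0,0,0]},
])

```text
time_s: 5.3
tool_pos: [0.5379, 0.0978, 0.0879]
orientation: [0.994, 0.11, 0.0, 0.0]
force: [0.2, -0.7, 0.3]
gripper_width: 0.002
grip_force: 0.0
```

Emit:
play_rows([
  {"offset":[0,0,2],"dr":[0,0,0]},
  {"offset":[0,0,3],"dr":[0,0,0]},
  {"offset":[0,0,4],"dr":[0,0,0]},
  {"offset":[0,0,4],"dr":[0,0,0]},
])

```text
time_s: 5.8
tool_pos: [0.538, 0.0979, 0.0839]
orientation: [0.994, 0.11, 0.0, 0.0]
force: [-1.0, -0.7, 0.9]
gripper_width: -0.0
grip_force: 0.4
```

Emit:
play_rows([
  {"offset":[0,0,0.7],"dr":[0,0,0]},
  {"offset":[0,0,1.4],"dr":[0,0,0]},
  {"offset":[0,0,1.4],"dr":[0,0,0]},
])

```text
time_s: 6.18
tool_pos: [0.5378, 0.0983, 0.0824]
orientation: [0.994, 0.11, 0.0, 0.0]
force: [0.3, -0.8, 0.5]
gripper_width: 0.003
grip_force: 0.7
```

Emit:
play_rows([
  {"offset":[0,0,1],"dr":[0,0,0]},
  {"offset":[0,0,2],"dr":[0,0,0]},
  {"offset":[0,0,3],"dr":[0,0,0]},
  {"offset":[0,0,3],"dr":[0,0,0]},
])

```text
time_s: 6.68
tool_pos: [0.5377, 0.0985, 0.0792]
orientation: [0.994, 0.11, -0.0, -0.0]
force: [0.9, -0.2, 0.1]
gripper_width: 0.001
grip_force: 0.4
```

Board 2 yields well past 0.05 rad with hardly any force, so it is the loose one. I'll push it down.

Emit:
play_rows([
  {"offset":[0,0,4],"dr":[0,0,0]},
  {"offset":[0,0,8],"dr":[0,0,0]},
  {"offset":[0,0,12],"dr":[0,0,0]},
  {"offset":[0,0,16],"dr":[0,0,0]},
  {"offset":[0,0,16],"dr":[0,0,0]},
])

```text
time_s: 7.3
tool_pos: [0.5371, 0.0985, 0.0628]
orientation: [0.994, 0.11, -0.001, 0.0]
force: [0.4, -0.1, -0.1]
gripper_width: -0.001
grip_force: 0.0
```

```bash
python3 to.py; python3 -c "
from h import *
s=np.hstack([robot.get_image('top')[120:340,150:430],robot.get_image('side')[150:370,180:460]]);cv2.imwrite('pics/a3.png',cv2.resize(s,None,fx=1.4,fy=1.4))"
```

```text
t 7.3 p [0.5371 0.0985 0.0628] f [ 0.38 -0.05 -0.12] w -0.001 yaw 0.221 tilt [-0.0015 -0.0002]
1 [  1.  -83.7 -32.2]
2 [  1.    0.2 -32.2]
3 [  1.1  84.3 -32.2]
4 [  1.  168.3 -32.3]
```

View pics/a3.png

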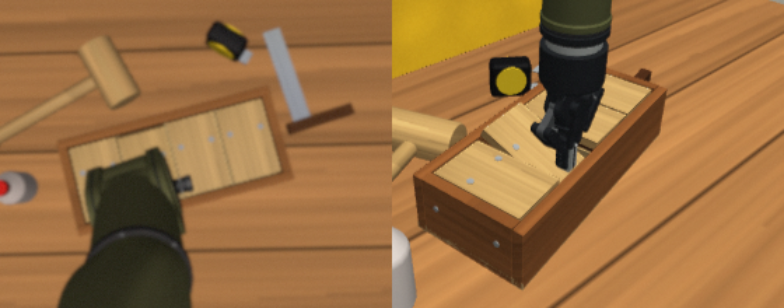

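The side view shows the second board tipped, with its far end raised at about crop (505,115) and the finger at (567,160). I'll carry on to the stop.

Emit:
play_rows([
  {"offset":[0,0,2],"dr":[0,0,0]},
  {"offset":[0,0,4],"dr":[0,0,0]},
  {"offset":[0,0,6],"dr":[0,0,0]},
  {"offset":[0,0,6],"dr":[0,0,0]},
])

```text
time_s: 7.9
tool_pos: [0.5374, 0.0982, 0.0571]
orientation: [0.994, 0.11, -0.0, 0.0]
force: [0.6, 0.2, -0.8]
gripper_width: -0.004
grip_force: 0.0
```

Emit:
play_rows([
  {"offset":[0,0,1],"dr":[0,0,0]},
  {"offset":[0,0,2],"dr":[0,0,0]},
])

```text
time_s: 8.15
tool_pos: [0.5379, 0.0983, 0.0554]
orientation: [0.994, 0.11, 0.0, 0.0]
force: [0.6, 0.3, 1.0]
gripper_width: 0.004
grip_force: 0.9
```

Emit:
play_rows([
  {"offset":[0,0,1],"dr":[0,0,0]},
  {"offset":[0,0,2],"dr":[0,0,0]},
])

```text
time_s: 8.4
tool_pos: [0.5378, 0.0983, 0.0534]
orientation: [0.994, 0.11, 0.0, 0.0]
force: [-0.2, 0.1, 1.1]
gripper_width: 0.002
grip_force: 0.9
```

Emit:
play_rows([
  {"offset":[0,0,0.8],"dr":[0,0,0]},
  {"offset":[0,0,1.5],"dr":[0,0,0]},
])

```text
time_s: 8.65
tool_pos: [0.5377, 0.0983, 0.0518]
orientation: [0.994, 0.11, -0.0, 0.0]
force: [-0.0, -1.1, 2.8]
gripper_width: -0.002
grip_force: 0.9
```

Emit:
play_rows([
  {"offset":[0,0,0.7],"dr":[0,0,0]},
  {"offset":[0,0,1],"dr":[0,0,0]},
])

```text
time_s: 8.9
tool_pos: [0.5377, 0.0983, 0.0508]
orientation: [0.994, 0.11, -0.0, 0.0]
force: [-0.4, -0.1, 1.4]
gripper_width: 0.003
grip_force: 0.9
```

Emit:
play_rows([
  {"offset":[0,0,0.7],"dr":[0,0,0]},
  {"offset":[0,0,1],"dr":[0,0,0]},
])

```text
time_s: 9.15
tool_pos: [0.5378, 0.0984, 0.0504]
orientation: [0.994, 0.11, 0.0, 0.0]
force: [-0.6, 0.5, 9.8]
gripper_width: -0.003
grip_force: 4.2
```

It has hit the stop: 9.8 N, 35 mm below the shut height. One small firming press, then I'll retreat straight up.

Emit:
play_rows([
  {"offset":[0,0,0.5],"dr":[0,0,0]},
  {"offset":[0,0,0.5],"dr":[0,0,0]},
])

```text
time_s: 9.4
tool_pos: [0.5379, 0.0984, 0.0504]
orientation: [0.994, 0.11, 0.0, 0.0]
force: [-1.6, 0.1, 11.4]
gripper_width: -0.001
grip_force: 5.2
```

Emit:
play_rows([
  {"offset":[0,0,-10],"dr":[0,0,0]},
  {"offset":[0,0,-30],"dr":[0,0,0]},
  {"offset":[0,0,-60],"dr":[0,0,0]},
  {"offset":[0,0,-110],"dr":[0,0,0]},
  {"offset":[0,0,-150],"dr":[0,0,0]},
])

```text
time_s: 10.02
tool_pos: [0.5377, 0.0983, 0.2012]
orientation: [0.994, 0.11, 0.0, 0.0]
force: [0.3, -0.1, -0.1]
gripper_width: -0.001
grip_force: 0.0
```

Emit:
play_rows([
  {"offset":[-20,50,0],"dr":[0,0,0]},
  {"offset":[-40,100,0],"dr":[0,0,0]},
  {"offset":[-60,150,0],"dr":[0,0,0]},
  {"offset":[-80,200,0],"dr":[0,0,0]},
  {"offset":[-100,250,0],"dr":[0,0,0]},
])

```text
time_s: 10.65
tool_pos: [0.4943, -0.1691, 0.1995]
orientation: [0.994, 0.11, -0.0, 0.0]
force: [0.1, 0.4, -0.9]
gripper_width: -0.001
grip_force: 0.0
```

```bash
python3 to.py|head -1; python3 -c "
from h import *
s=np.hstack([robot.get_image('top')[120:340,150:430],robot.get_image('side')[150:370,180:460]]);cv2.imwrite('pics/a4.png',cv2.resize(s,None,fx=1.4,fy=1.4))"
```

```text
t 10.65 p [ 0.4943 -0.1691  0.1995] f [ 0.11  0.39 -0.94] w -0.001 yaw 0.221 tilt [-0.0001 -0.    ]
```

View pics/a4.png

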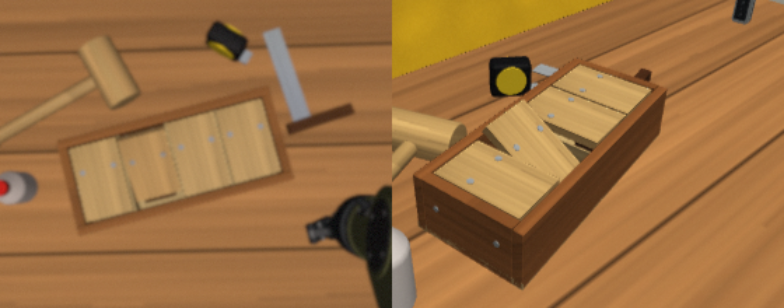

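The second board stays tipped open (far end at crop (505,115), near end sunk), and the other boards and loose items are where they were. The arm is clear.

```bash
python3 -c "
from cell import robot
print(robot.hand_in())"
```

```text
the job is handed in; nothing more can be done
None
```

Board 2 (second from the left) was the loose one; I pushed it down to its stop and left it tipped open, boards 3 and 4 stayed firm under about 11–13 N, board 1 was not pressed, and the job is handed in.

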